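# Fit the shaker's capped strainer top, then lift off the cap alone

## Robot

A 6-joint arm with a two-finger parallel gripper is mounted at the origin on the work surface. World frame = base frame: x ahead of the robot, y to its left, z up, the work surface at z = 0. Lengths are in m, angles in rad, forces in N, time in s.
With the tool pointing down it reaches from about 0.225 to 0.875 m from the base axis. Payload 3.4 kg.
Tool frame: the origin (TCP) lies at the very end of the fingers, on their centre line; the grasp point (between the pads) lies 19 mm behind it; z points along the fingers, y is the line along which they close (so a half turn about z gives the same grasp; the last joint's range is limited). The gripper opens to 85 mm and grips with 20 to 120 N. Pads are 22 mm wide; open, the fingers measure 114 mm over their backs; the gripper's body (76 mm by 85 mm) begins 54 mm behind the grasp point. The pads swing forward as they close: fully open they stand 13 mm farther back than shut.
Start: joints at [1.105, 0.276, 1.505, -0, 1.361, -0.121], TCP at [0.194, 0.541, 0.231] pointing down, gripper open.
Joint ranges: [-2.89, 2.89], [-0.75, 2.08], [0.22, 2.7], [-1.18, 4.32], [0.11, 2.71], [-2.7, 2.7]. Speed limits (rad/s): [2.57, 2.57, 3.14, 3.14, 3.14, 3.14].

## Interface

Orientations are given as a unit quaternion [w, x, y, z].
In Python, from rig import manip, eyes gives the robot as it stands.
- The arm moves only by the tool servo_tool, never from a script. Its argument "series" is text: rows parted by semicolons, each of 7 numbers parted by spaces: the shift along the tool's x, y, z in m, then the turn, a rotation vector about the tool's x, y, z in degrees, then the closure, from 0 (fully open) to 1 (shut). In form: dx dy dz ax ay az fingers; .... A call has 1 to 5 rows; each row is the pose to reach, as a shift and turn from the pose commanded when the call began, along the tool's axes at that moment; what a row does not reach only later rows make up. A row lasts 1/10 s, in which the tool goes at most 50 mm and 8.59 degrees, less where a joint would pass 70% of its speed; a pose out of reach is approached as far as the arm can. A call with a gripper value outside its range is refused whole. The fingers move at their own pace and stop on an object; "squeeze" is the grip in N (left out, the last holds). Time passes only in rows, so rows that repeat a pose let the fingers close. It gives the time, the measured TCP pose, the force, the opening and the grip force at its end, in the units of the state.
- manip.get_state(): the state, without advancing time (a new reading comes with each control period).
- eyes.get_image(name): name is "side" or "top"; returns the picture (420x560x3 uint8, red, green, blue); there is no depth.
- eyes.camera_info(name): a dict with "fx", "fy", "cx", "cy" (pixels), "dist" ([k1, k2, p1, p2, k3] as OpenCV has them; the pictures are not rectified), "eye" and "orientation" of the camera in the world. Camera axes: x right, y down, z forward; pixel columns grow to the right and rows downward; lengths in m; the calibration is good to about 2 mm. A picture is of the moment at which its call begins. camera_info takes no time and is no camera call.
- manip.sign_off(): hands the job in; it is judged then, once.
The state is a dict: "clock": time; "qpos": joint angles; "qd": joint speeds; "effort": joint torques, N m; "position": TCP position; "ee_rot": TCP orientation; "contact_force": force on the tool from outside, world axes, zero at the start; "moment": the same for the moment, N m; "width": finger opening in m; "gripper_force": force on a finger pad.
Only numpy, scipy, OpenCV 4.12 (cv2) and the standard library are available. Lean on these libraries where they do the work, as an engineer would, in place of code of your own. Each camera call takes 0.05 s, during which the arm holds its last target. There are 200 camera calls.

## Task

Get the cocktail shaker ready to strain a drink: take the strainer top by its body, with its copper cap left on, and lower it gently (never let it fall) into the mouth of the steel tin until it sits fully home, then let it go. Now lift the cap straight off by itself, leaving the strainer seated, undisturbed and untouched by the fingers; the cap must stay on until then, so that the pouring holes stay clean. Finish holding the cap still and upright in the gripper, right above the shaker and well clear of it (about 5 cm of air or more), with the tin standing upright and the things around it left where they were.

Things in the scene. Friction and masses are not known exactly. Their poses are not given: they have to be found in the camera images.
- tin: Shaker tin, steel, open-topped, loose, about 200 g, upright on the black bar mat (mat top 6 mm above the work surface), left or right; the strainer top is on the other side. Round: 54 mm across at the foot, 80 mm at the mouth, 115 mm tall, wall 3 mm; mouth about 73 mm across inside over the top 17 mm. Origin: centre of its underside; z up its axis.
- tin_rim (a point): Centre of the tin's mouth, level with its rim, 115 mm above the tin's origin.
- strainer: Strainer top of the shaker (inner lid), steel, loose, about 140 g, standing on the bar mat with the cap on it. Round about z. Origin: centre of its underside. Above that: plug 0 to 18 mm, 68 mm across, tapering to 62 at the bottom, goes into the tin; flange 18 to 21 mm, 82 mm across, rests on the tin's rim; slope to 28 mm; then body, shoulder and neck, see the points.
- strainer_flange (a point): Centre of the underside of the strainer's flange, 18 mm above the strainer's origin; it coincides with point tin_rim when the top is fully home.
- strainer_body (a point): Middle of the strainer's upright-sided body, 36 mm above the strainer's origin; the body is 58 mm across from 28 to 43 mm and is the place to grip the strainer from above, past the cap; fingertips may come down to 26 mm above the origin before they meet the flange's slope.
- strainer_shoulder (a point): Where the cap's mouth stands on the strainer, on its axis, 52 mm above the strainer's origin. The shoulder narrows from 58 mm across at 43 mm to 41 mm here; above it the neck with the pouring holes, 31 mm across, reaches 75 mm above the origin, hidden in the cap.
- cap: Copper cap (outer lid), loose, about 50 g: upside-down cup, 40 mm across, 28 mm tall, wall 3 mm, rounded top. Stands loosely over the strainer's neck, about 1.5 mm of play all round, nothing locks it: the strainer carries it, but gripped by the cap, the cap alone comes up. Its mouth must rise 23 mm to clear the neck. Origin: centre of its open underside; z up, out of its top.
- jigger: Brass double-cone measure, 39 mm across, 72 mm tall, loose, on the mat between the tin and the strainer top; origin at the centre of its underside. Leave alone.
- lime_half: Half a lime, cut face down, 48 mm across, 27 mm high, loose, on the robot's side of the mat; origin at the centre of its underside. Leave alone.
- bar_spoon: Steel bar spoon lying on the table along the right edge of the mat, 260 mm long, under 20 mm high; origin under its middle, x along it. Leave alone.
- tumbler: Clear glass tumbler, 76 mm across, 85 mm tall, loose, at the robot's left; origin at the centre of its underside. Leave alone.
- bitters: Small amber bottle with a paper label and yellow cap, 44 mm across, 121 mm tall, loose, beyond the mat; origin at the centre of its underside. Leave alone.
- spritz0: One of three orange aperitif bottles with blue label and white cap, 60 mm across, 212 mm tall, loose, at the robot's left beyond the mat; origin at the centre of its underside. Leave alone.
- spritz1: One of three orange aperitif bottles with blue label and white cap, 60 mm across, 212 mm tall, loose, at the robot's left beyond the mat; origin at the centre of its underside. Leave alone.
- spritz2: One of three orange aperitif bottles with blue label and white cap, 60 mm across, 212 mm tall, loose, at the robot's left beyond the mat; origin at the centre of its underside. Leave alone.
There are look-alikes about, which are no part of the job. Leave any purple look-alike of the cap alone.

How it is judged:
By the outcome, as a careful person would: the job done as asked, in the order asked, and still so for the second after the job is handed in, while the arm keeps its last pose, push and grip.
It also fails if it takes over 58 s, if anything falls off the work surface, if the arm or the gripper's body presses on something with over 40 N, if the wrist force passes 120 N, or if a joint passes its speed limit or range.

## Working session

There is one attempt and no reset: what is moved stays moved. The work goes in short steps, Python scripts to look and compute and a tool call to move; the robot and the scene stay as the last step left them, time stands still between calls to the robot, and variables do not carry over. Pictures are saved under pics/ and viewed, at most 10 in all, crops included, and the job is handed in when it is done.

Besides the shell and the picture viewer there is one more tool, called after "Emit:" as a command line: name --argument value ..., lists and objects as JSON in quotes. servo_tool: Moves the arm, as the interface text tells. Its arguments: {"type":"object","properties":{"series":{"type":"string"},"squeeze":{"type":"number"}},"required":["series"]}

```bash
mkdir -p pics
python3 - <<'E'
from rig import manip, eyes
import cv2
for n in("top","side"):
    cv2.imwrite(f"pics/{n}0.png",cv2.cvtColor(eyes.get_image(n),cv2.COLOR_RGB2BGR)); print(eyes.camera_info(n))
s=manip.get_state();print(s)
E
```

```text
{'fx': 520.8072623922968, 'fy': 520.8072623922968, 'cx': 276.7667565628917, 'cy': 221.72346037570645, 'dist': array([-0.01680442,  0.        ,  0.        ,  0.        ,  0.        ]), 'eye': array([0.4201214 , 0.03294238, 1.23349291]), 'orientation': array([ 0.0316044 , -0.69662659,  0.71563109, -0.03980827])}
{'fx': 421.90770634653103, 'fy': 421.90770634653103, 'cx': 277.3033088407739, 'cy': 210.64358376140223, 'dist': array([0.04064617, 0.        , 0.        , 0.        , 0.        ]), 'eye': array([-0.10845952, -0.59412873,  0.68189208]), 'orientation': array([-0.44117501,  0.81372632, -0.32836146,  0.18812983])}
{'clock': 0.1, 'qpos': array([ 1.10496215e+00,  2.76553916e-01,  1.50602025e+00,  2.23327812e-05,
        1.36070418e+00, -1.20988632e-01]), 'qd': array([ 9.82260909e-04, -2.01314759e-03, -2.85719375e-03,  4.18921039e-05,
        7.61893899e-04,  9.65082515e-04]), 'effort': array([ 1.09785142e-03, -4.17698085e+01, -2.46404940e+01, -1.28574343e-04,
        5.76993494e-03,  3.56074764e-06]), 'position': array([0.19415564, 0.54072337, 0.23050811]), 'ee_rot': array([-2.54218608e-04,  1.71571941e-01,  9.85171233e-01, -8.03663352e-04]), 'contact_force': array([ 0.48098175,  0.15032417, -0.16328424]), 'moment': array([-0.00926068, -0.00649736, -0.0045716 ]), 'gripper_force': 0.0, 'width': 0.08552933003614564}
```

View pics/top0.png

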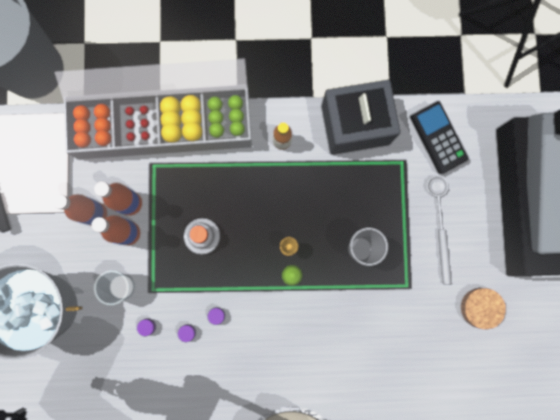

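View pics/side0.png

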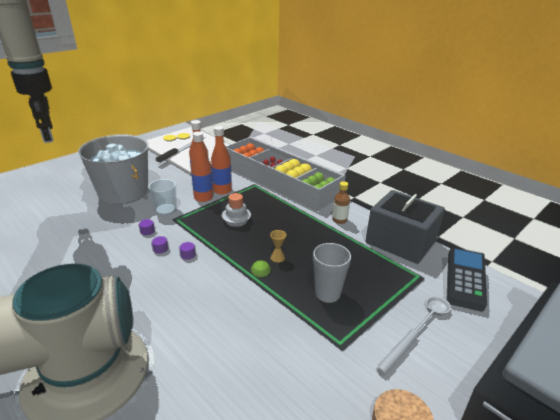

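The strainer with its copper cap is at top (201,236) and side (236,213). The tin is at top (369,247) and side (331,272). The jigger stands between them. I'll enlarge both.

Run:
```python
import cv2,numpy as np
t=cv2.imread("pics/top0.png");s=cv2.imread("pics/side0.png")
def c(im,u,v):
    k=im[v:v+50,u:u+66]; k=cv2.resize(k,(396,300),interpolation=cv2.INTER_CUBIC)
    for i in range(0,66,10):
        cv2.line(k,(i*6+3,0),(i*6+3,6),(0,255,255),1);cv2.putText(k,str(u+i),(i*6+3,16),0,.35,(0,255,255),1)
    for i in range(0,50,10):
        cv2.line(k,(0,i*6+3),(6,i*6+3),(0,255,255),1);cv2.putText(k,str(v+i),(8,i*6+6),0,.35,(0,255,255),1)
    return k
cv2.imwrite("pics/m.png",np.vstack([np.hstack([c(t,170,210),c(t,336,222)]),np.hstack([c(s,204,187),c(s,298,238)])]))
```

```text
(no output)
```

View pics/m.png

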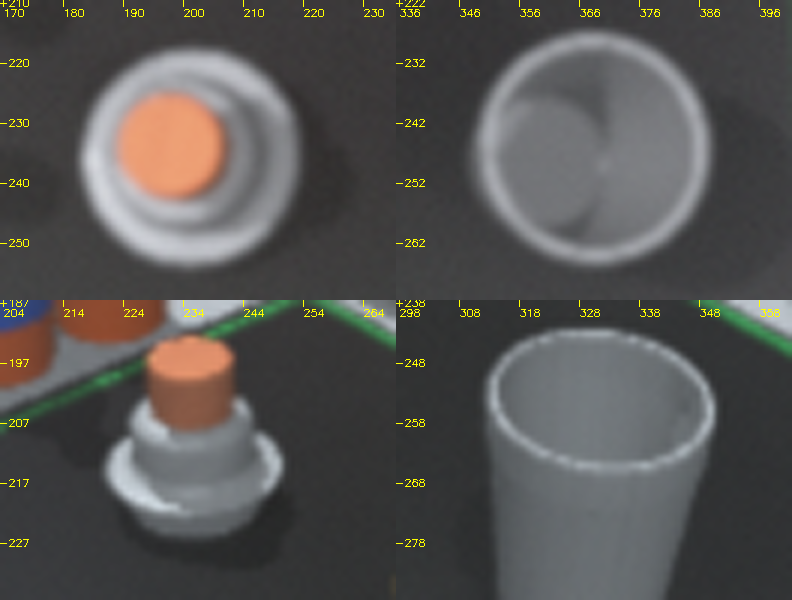

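The crops give these readings. In the top view the flange is centred at (201.4,235.7), the cap top at (198.0,233.8) and the tin rim at (368.9,246.2). In the side view the tin rim spans u 312.8–350.8 and v 242.4–266.4, and the flange spans u 221.1–250.8.

```bash
cat > h.py <<'E'
from rig import manip, eyes
import cv2,numpy as np
from scipy.optimize import least_squares
from scipy.spatial.transform import Rotation as R
I={n:eyes.camera_info(n) for n in("top","side")}
def proj(n,P):
    i=I[n]; Rc=R.from_quat(i["orientation"],scalar_first=True).as_matrix().T
    K=np.array([[i["fx"],0,i["cx"]],[0,i["fy"],i["cy"]],[0,0,1]])
    return cv2.projectPoints(np.atleast_2d(np.float64(P)),cv2.Rodrigues(Rc)[0],-Rc@i["eye"],K,i["dist"])[0][:,0]
a=np.linspace(0,2*np.pi,181)
def ext(n,x,y,z,r):
    p=proj(n,np.c_[x+r*np.cos(a),y+r*np.sin(a),0*a+z]); return np.r_[p.min(0),p.max(0)] # u0 v0 u1 v1
def mid(n,*q): e=ext(n,*q); return (e[:2]+e[2:])/2
E
python3 - <<'E'
from h import *
def tin(q): return np.r_[mid("top",*q,.121,.04)-[368.9,246.2], mid("side",*q,.121,.04)-[331.75,254.4]]
def st(q):
    return np.r_[mid("top",*q,.0255,.041)-[201.4,235.7], mid("top",*q,.084,.019)-[198,233.8],
      mid("side",*q,.0255,.041)[0]-235.9, mid("side",*q,.075,.02)[0]-235.25]
for f,g in((tin,[.4,-.15]),(st,[.4,.2])):
    r=least_squares(f,g); print(r.x.round(4),r.fun.round(2))
    
print(ext("side",*r.x,.026,.041),ext("side",*r.x,.006,.031)[3],"meas bottom ~226")
s=manip.get_state();p=s["position"];print("tcp",[proj(n,[p,p+[0,0,.013]]).round(1) for n in("top","side")])
print(R.from_quat(s["ee_rot"],scalar_first=True).as_matrix().round(3))
im=cv2.imread("pics/side0.png")[95:155,10:75];cv2.imwrite("pics/f.png",cv2.resize(im,None,fx=9,fy=9,interpolation=cv2.INTER_CUBIC))
E
```

```text
[ 0.4752 -0.1775] [ 0.01 -0.11 -0.09  0.12]
[0.5146 0.1928] [ 0.13 -0.03  0.   -0.14 -0.15 -0.12]
[221.1656881  206.99378993 250.32830726 222.91023875] 226.8061408675342 meas bottom ~226
tcp [array([[ 3.500e+00,  4.030e+02],
       [-1.000e-01,  4.047e+02]]), array([[ 49.3, 140.6],
       [ 47.8, 135.9]])]
[[-0.941  0.338 -0.001]
 [ 0.338  0.941 -0.001]
 [ 0.    -0.002 -1.   ]]
```

View pics/f.png

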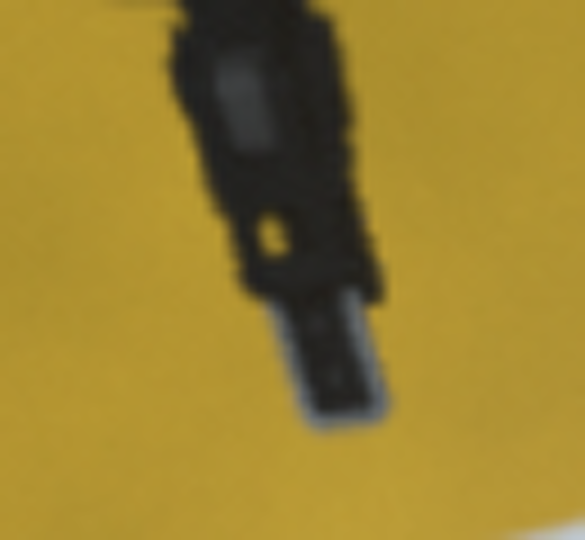

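Emit:
servo_tool --series "0 0 -0.04 0 0 0 0; -0.03 -0.016 -0.06 0 0 0 0; -0.07 -0.037 -0.06 0 0 0 0; -0.11 -0.058 -0.06 0 0 0 0; -0.15 -0.079 -0.06 0 0 0 0"

```text
clock: 0.6
position: [0.3095, 0.4148, 0.2912]
ee_rot: [0.0, 0.171, 0.985, -0.0]
contact_force: [0.9, -0.1, 0.1]
width: 0.0853
gripper_force: 0.0
```

Emit:
servo_tool --series "-0.04 -0.021 0 0 0 0 0; -0.08 -0.042 0 0 0 0 0; -0.12 -0.063 0 0 0 0 0; -0.16 -0.084 0 0 0 0 0; -0.2 -0.105 0 0 0 0 0"

```text
clock: 1.1
position: [0.4623, 0.2481, 0.291]
ee_rot: [-0.0, 0.172, 0.985, 0.0]
contact_force: [0.4, 0.2, -0.1]
width: 0.0854
gripper_force: 0.0
```

Emit:
servo_tool --series "-0.035 -0.018 0 0 0 0 0; -0.055 -0.028 0 0 0 0 0; -0.069 -0.035 0 0 0 0 0; -0.069 -0.035 0.04 0 0 0 0; -0.069 -0.035 0.06 0 0 0 0"

```text
clock: 1.6
position: [0.5136, 0.193, 0.2289]
ee_rot: [-0.002, 0.172, 0.985, -0.0]
contact_force: [-0.6, 0.5, -0.1]
width: 0.0853
gripper_force: 0.0
```

```bash
cat > g.py <<'E'
from h import *
def tomove(xy,z=None):
    s=manip.get_state();p=s["position"];M=R.from_quat(s["ee_rot"],scalar_first=True).as_matrix()
    d=np.r_[xy,p[2] if z is None else z]-p
    print(s["clock"],"pos",p.round(4),"shift",(M.T@d).round(4),"z-axis",M[:,2].round(4),"F",s["contact_force"].round(2),"w",round(s["width"],4),s["gripper_force"],"q",s["qpos"].round(2))
    return p,M
def crop(n,u,v,w,h,k,f):
    im=cv2.cvtColor(eyes.get_image(n),cv2.COLOR_RGB2BGR)[v:v+h,u:u+w]
    cv2.imwrite(f,cv2.resize(im,None,fx=k,fy=k,interpolation=cv2.INTER_CUBIC))
E
python3 - <<'E'
from g import *
p,M=tomove([.5146,.1928])
for k in(-.05,.05): print(proj("side",[p+M[:,1]*k,p+M[:,1]*k+[0,0,.013]]).round(1))
crop("side",180,130,100,75,8,"pics/a.png")
E
```

```text
1.6 pos [0.5136 0.193  0.2289] shift [-0.001   0.0001 -0.    ] z-axis [-3.4e-03 -2.0e-04 -1.0e+00] F [-0.64  0.51 -0.08] w 0.0853 0.0 q [ 0.23  0.24  1.56  0.    1.34 -0.99]
[[239.3 156.4]
 [239.1 151.6]]
[[226.1 141.4]
 [225.9 136.8]]
```

View pics/a.png

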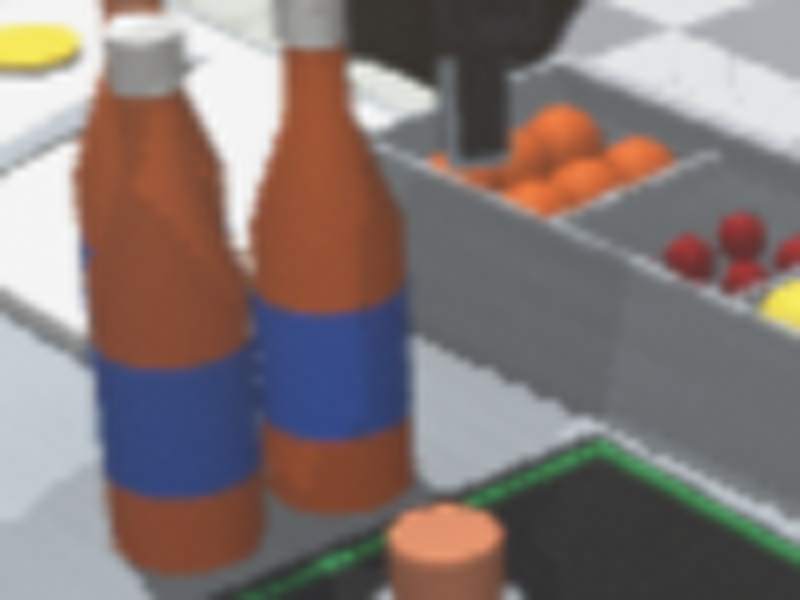

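The near fingertip is at about (240,150), so the open tips sit about 13 mm behind the TCP. The TCP is therefore defined for shut fingers, and a TCP height of about 0.030 suits the grip on the strainer body.

Emit:
servo_tool --series "-0.001 0 0.04 0 0 0 0; -0.001 0 0.08 0 0 0 0; -0.001 0 0.11 0 0 0 0; -0.001 0 0.13 0 0 0 0; -0.001 0 0.13 0 0 0 0" --squeeze 40

```text
clock: 2.15
position: [0.5133, 0.1932, 0.099]
ee_rot: [-0.003, 0.171, 0.985, -0.001]
contact_force: [-0.8, -0.3, -1.2]
width: 0.0853
gripper_force: 0.0
```

Emit:
servo_tool --series "0 0 0.02 0 0 0 0; 0 0 0.04 0 0 0 0; 0 0 0.058 0 0 0 0; 0 0 0.069 0 0 0 0; 0 0 0.069 0 0 0 0.1"

```text
clock: 2.65
position: [0.5154, 0.1934, 0.0321]
ee_rot: [-0.001, 0.171, 0.985, -0.0]
contact_force: [-0.2, 1.3, 0.7]
width: 0.0769
gripper_force: 0.0
```

Run:
```python
from g import *
tomove([.5146,.1928],.030)
crop("side",190,170,100,75,8,"pics/b.png")
```

```text
2.65 pos [0.5154 0.1934 0.0321] shift [ 0.0006 -0.0008  0.0021] z-axis [-1.1e-03 -1.0e-04 -1.0e+00] F [-0.21  1.29  0.69] w 0.0769 0.0 q [ 0.23  0.42  1.83  0.    0.88 -0.99]
```

View pics/b.png

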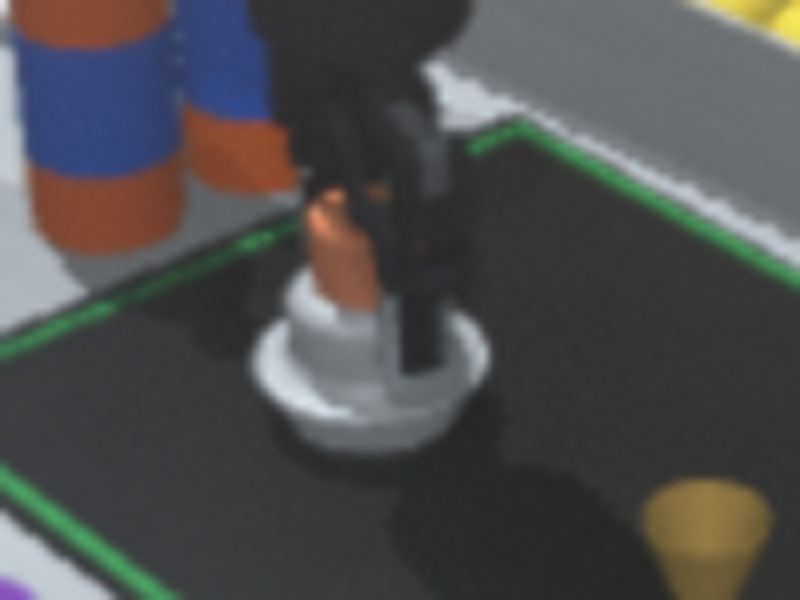

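The fingers straddle the body beside the flange. The near tip is at crop (420,370), and the cap is clear of the gripper. Closing now.

Emit:
servo_tool --series "0 0 0 0 0 0 0.2; 0 0 0 0 0 0 0.25; 0 0 0 0 0 0 0.3; 0 0 0 0 0 0 0.35; 0 0 0 0 0 0 0.4" --squeeze 40

```text
clock: 3.2
position: [0.516, 0.193, 0.0336]
ee_rot: [0.001, 0.171, 0.985, 0.0]
contact_force: [-1.6, -1.2, 6.4]
width: 0.0564
gripper_force: 42.2
```

Emit:
servo_tool --series "0 0 0 0 0 0 0.5; 0 0 0 0 0 0 0.6; 0 0 0 0 0 0 0.6; 0 0 0 0 0 0 0.6; 0 0 0 0 0 0 0.6"

```text
clock: 3.7
position: [0.516, 0.193, 0.0336]
ee_rot: [0.001, 0.171, 0.985, 0.0]
contact_force: [-0.8, -1.7, 6.3]
width: 0.0567
gripper_force: 42.2
```

Emit:
servo_tool --series "0 0 -0.004 0 0 0 0.6; 0 0 -0.008 0 0 0 0.6; 0 0 -0.015 0 0 0 0.6; 0 0 -0.022 0 0 0 0.6; 0 0 -0.022 0 0 0 0.6"

```text
clock: 4.2
position: [0.5165, 0.1934, 0.0555]
ee_rot: [0.001, 0.172, 0.985, 0.001]
contact_force: [1.2, -0.3, -2.0]
width: 0.0569
gripper_force: 43.1
```

Run:
```python
from g import *
tomove([.4752,-.1775],.18)
crop("side",190,150,100,75,8,"pics/c.png")
```

```text
4.2 pos [0.5165 0.1934 0.0555] shift [-0.0867 -0.3629 -0.1248] z-axis [ 2.4e-03  7.0e-04 -1.0e+00] F [ 1.21 -0.32 -2.  ] w 0.0569 43.11907593975775 q [ 0.23  0.4   1.81  0.    0.94 -0.99]
```

View pics/c.png

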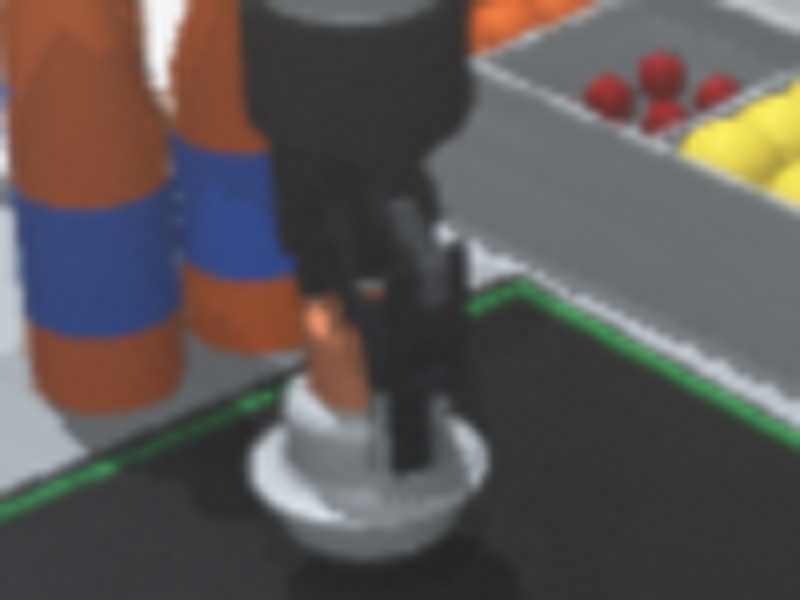

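The strainer is lifted and level, with the cap on. Now I'll raise it and carry it over to the tin.

Emit:
servo_tool --series "0 0 -0.015 0 0 0 0.6; 0 0 -0.04 0 0 0 0.6; 0 0 -0.07 0 0 0 0.6; 0 0 -0.1 0 0 0 0.6; 0 0 -0.125 0 0 0 0.6"

```text
clock: 4.75
position: [0.5157, 0.1931, 0.1807]
ee_rot: [0.0, 0.172, 0.985, 0.0]
contact_force: [0.5, -0.3, -2.7]
width: 0.0563
gripper_force: 43.4
```

Emit:
servo_tool --series "-0.003 -0.015 -0.012 0 0 0 0.6; -0.01 -0.04 -0.015 0 0 0 0.6; -0.017 -0.07 -0.015 0 0 0 0.6; -0.024 -0.1 -0.015 0 0 0 0.6; -0.031 -0.13 -0.015 0 0 0 0.6"

```text
clock: 5.25
position: [0.4994, 0.0582, 0.1933]
ee_rot: [-0.001, 0.171, 0.985, -0.001]
contact_force: [-0.4, 0.2, -1.6]
width: 0.0564
gripper_force: 43.3
```

Emit:
servo_tool --series "-0.007 -0.03 0 0 0 0 0.6; -0.014 -0.06 0 0 0 0 0.6; -0.021 -0.09 0 0 0 0 0.6; -0.028 -0.12 0 0 0 0 0.6; -0.035 -0.15 0 0 0 0 0.6"

```text
clock: 5.75
position: [0.4813, -0.0945, 0.1933]
ee_rot: [-0.001, 0.172, 0.985, -0.0]
contact_force: [1.4, -0.4, -2.5]
width: 0.0562
gripper_force: 43.3
```

Emit:
servo_tool --series "-0.007 -0.03 0 0 0 0 0.6; -0.013 -0.055 0 0 0 0 0.6; -0.018 -0.073 0 0 0 0 0.6; -0.02 -0.082 0 0 0 0 0.6; -0.02 -0.082 0 0 0 0 0.6"

```text
clock: 6.25
position: [0.4732, -0.1777, 0.1935]
ee_rot: [-0.001, 0.173, 0.985, 0.0]
contact_force: [0.0, -0.7, -1.6]
width: 0.0564
gripper_force: 43.3
```

Run:
```python
from g import *
p,M=tomove([.4752,-.1775],.18)
z0=p[2]-.0276
print("pred top flange",ext("top",*p[:2],z0+.02,.041),"side",ext("side",*p[:2],z0+.02,.041))
def c(n,u,v):
    k=cv2.cvtColor(eyes.get_image(n),cv2.COLOR_RGB2BGR)[v:v+90,u:u+80]; k=cv2.resize(k,(400,450),interpolation=cv2.INTER_CUBIC)
    for i in range(0,80,10): cv2.putText(k,str(u+i),(i*5+2,10),0,.33,(0,255,255),1);cv2.line(k,(i*5+2,12),(i*5+2,18),(0,255,255),1)
    for i in range(0,90,10): cv2.putText(k,str(v+i),(8,i*5+6),0,.33,(0,255,255),1);cv2.line(k,(0,i*5+2),(6,i*5+2),(0,255,255),1)
    return k
cv2.imwrite("pics/d.png",np.hstack([c("top",330,205),c("side",290,190)]))
```

```text
6.25 pos [ 0.4732 -0.1777  0.1935] shift [-0.0018  0.0009  0.0135] z-axis [-1.6e-03  6.0e-04 -1.0e+00] F [ 0.04 -0.69 -1.55] w 0.0564 43.332131975039374 q [-0.5   0.2   1.71 -0.    1.24 -1.72]
pred top flange [354.80894505 225.03288626 395.32201419 265.64441718] side [313.6210813  218.37395671 354.0857645  241.62699643]
```

View pics/d.png

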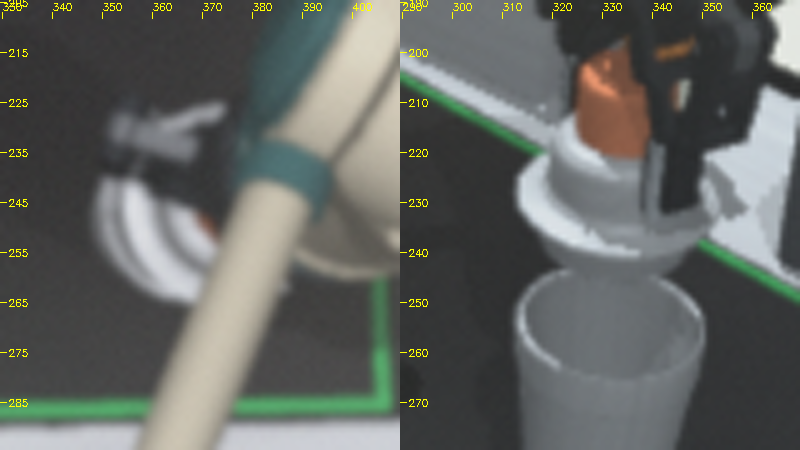

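The plug is directly over the mouth. The flange's left edge is at u≈313 and its bottom at v≈241, both as predicted. I'll apply a small correction, then descend.

Emit:
servo_tool --series "-0.0025 0.0005 0 0 0 0 0.6; -0.0025 0.0005 0.01 0 0 0 0.6; -0.0025 0.0005 0.02 0 0 0 0.6; -0.0025 0.0005 0.03 0 0 0 0.6; -0.0025 0.0005 0.037 0 0 0 0.6"

```text
clock: 6.85
position: [0.4761, -0.1764, 0.1557]
ee_rot: [-0.001, 0.171, 0.985, 0.0]
contact_force: [-1.2, 0.3, -2.6]
width: 0.0567
gripper_force: 43.3
```

Emit:
servo_tool --series "0 0 0.003 0 0 0 0.6; 0 0 0.006 0 0 0 0.6; 0 0 0.009 0 0 0 0.6; 0 0 0.012 0 0 0 0.6; 0 0 0.014 0 0 0 0.6"

```text
clock: 7.35
position: [0.4768, -0.1771, 0.1432]
ee_rot: [0.0, 0.172, 0.985, 0.0]
contact_force: [0.3, -0.4, -1.5]
width: 0.0563
gripper_force: 43.3
```

Run:
```python
from g import *
p,M=tomove([.4752,-.1775],.1306)
def c(n,u,v):
    k=cv2.cvtColor(eyes.get_image(n),cv2.COLOR_RGB2BGR)[v:v+90,u:u+80]; k=cv2.resize(k,(400,450),interpolation=cv2.INTER_CUBIC)
    return k
cv2.imwrite("pics/e.png",np.hstack([c("top",330,205),c("side",290,200)]))
```

```text
7.35 pos [ 0.4768 -0.1771  0.1432] shift [ 0.0014 -0.001   0.0126] z-axis [ 2.e-04  0.e+00 -1.e+00] F [ 0.26 -0.36 -1.51] w 0.0563 43.318457946006674 q [-0.49  0.24  1.78  0.    1.11 -1.72]
```

View pics/e.png

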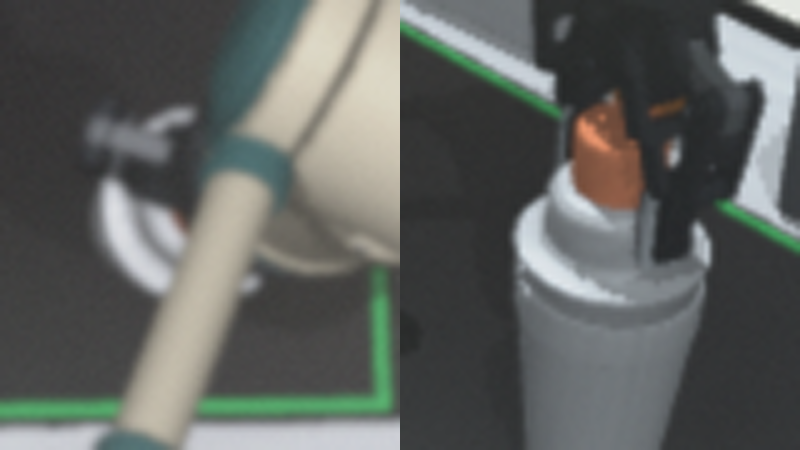

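The plug is entering the mouth concentrically and the tin is upright. I'll continue down slowly while watching the force.

Emit:
servo_tool --series "0 0 0.003 0 0 0 0.6; 0 0 0.005 0 0 0 0.6; 0 0 0.007 0 0 0 0.6; 0 0 0.009 0 0 0 0.6; 0 0 0.01 0 0 0 0.6"

```text
clock: 7.95
position: [0.4766, -0.1769, 0.133]
ee_rot: [-0.0, 0.172, 0.985, 0.0]
contact_force: [-0.6, -0.2, -2.1]
width: 0.0565
gripper_force: 43.3
```

Emit:
servo_tool --series "0 0 0.001 0 0 0 0.6; 0 0 0.0015 0 0 0 0.6; 0 0 0.002 0 0 0 0.6; 0 0 0.0025 0 0 0 0.6; 0 0 0.0025 0 0 0 0.6"

```text
clock: 8.45
position: [0.4767, -0.177, 0.1308]
ee_rot: [-0.0, 0.172, 0.985, 0.0]
contact_force: [0.5, -1.0, -2.1]
width: 0.0563
gripper_force: 43.3
```

Emit:
servo_tool --series "0 0 0.0005 0 0 0 0.6; 0 0 0.001 0 0 0 0.6; 0 0 0.0015 0 0 0 0.6; 0 0 0.0015 0 0 0 0.6; 0 0 0.0015 0 0 0 0.6"

```text
clock: 8.95
position: [0.4772, -0.1772, 0.1306]
ee_rot: [0.001, 0.172, 0.985, -0.0]
contact_force: [-1.6, 1.7, 6.8]
width: 0.056
gripper_force: 44.4
```

It is home: TCP z is 0.1306 as predicted, with a contact force of about 7 N. I'll open slowly.

Emit:
servo_tool --series "0 0 0 0 0 0 0.3; 0 0 0 0 0 0 0.25; 0 0 -0.001 0 0 0 0.2; 0 0 -0.002 0 0 0 0.1; 0 0 -0.002 0 0 0 0" --squeeze 20

```text
clock: 9.45
position: [0.4768, -0.1771, 0.1313]
ee_rot: [0.0, 0.172, 0.985, -0.0]
contact_force: [-0.1, 0.4, 0.3]
width: 0.0855
gripper_force: 0.0
```

Emit:
servo_tool --series "0 0 0 0 0 0 0; 0 0 0 0 0 0 0; 0 0 -0.005 0 0 0 0; 0 0 -0.012 0 0 0 0; 0 0 -0.022 0 0 0 0"

```text
clock: 9.95
position: [0.4766, -0.177, 0.1538]
ee_rot: [-0.0, 0.172, 0.985, 0.0]
contact_force: [-0.1, -0.0, 0.9]
width: 0.0853
gripper_force: 0.0
```

Run:
```python
from g import *
p,M=tomove([.4752,-.1775],.1306)
for x,y in((.4752,-.1775),(.4765,-.177)): print("flange seated",ext("side",x,y,.124,.041),ext("top",x,y,.124,.041))
def c(n,u,v):
    k=cv2.cvtColor(eyes.get_image(n),cv2.COLOR_RGB2BGR)[v:v+90,u:u+80]; k=cv2.resize(k,(400,450),interpolation=cv2.INTER_CUBIC)
    return k
cv2.imwrite("pics/g.png",np.hstack([c("top",330,205),c("side",290,200)]))
```

```text
9.95 pos [ 0.4766 -0.177   0.1538] shift [ 0.0011 -0.001   0.0232] z-axis [-4.e-04  3.e-04 -1.e+00] F [-0.07 -0.05  0.85] w 0.0853 0.0 q [-0.49  0.23  1.77  0.    1.14 -1.72]
flange seated [312.3539763  241.35261691 351.24050153 265.5331418 ] [350.05845935 226.84275666 388.33163542 265.20446527]
flange seated [312.58311892 241.01091673 351.4248176  265.13366604] [349.79982421 226.24544093 388.06931358 264.59869817]
```

View pics/g.png

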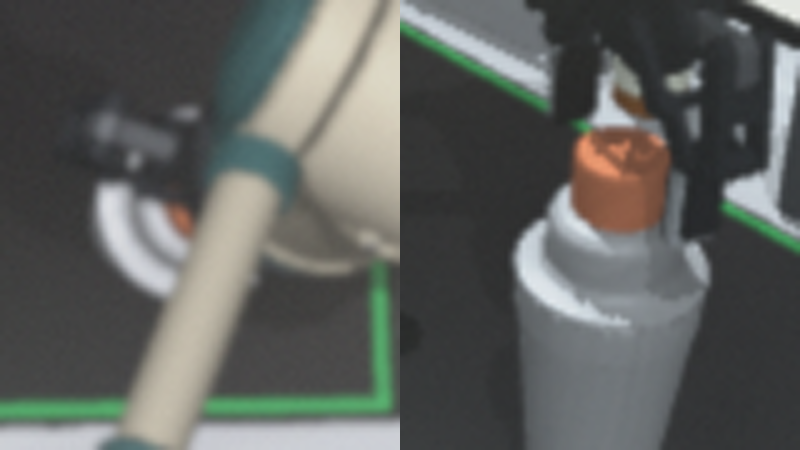

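The strainer is seated level: the flange's left edge is at u≈312.2 and its bottom at v≈264, as computed for fully home. The cap is still on. Next I'll raise the TCP to about 0.1625 and close on the cap.

Emit:
servo_tool --series "0 0 -0.009 0 0 0 0; 0 0 -0.009 0 0 0 0.2; 0 0 -0.009 0 0 0 0.35; 0 0 -0.009 0 0 0 0.42; 0 0 -0.009 0 0 0 0.45" --squeeze 25

```text
clock: 10.55
position: [0.4765, -0.1769, 0.162]
ee_rot: [-0.0, 0.172, 0.985, 0.0]
contact_force: [-0.4, -0.6, 0.4]
width: 0.0466
gripper_force: 0.0
```

Emit:
servo_tool --series "0 0 0 0 0 0 0.49; 0 0 0 0 0 0 0.53; 0 0 0 0 0 0 0.57; 0 0 0 0 0 0 0.62; 0 0 0 0 0 0 0.7"

```text
clock: 11.05
position: [0.4769, -0.1771, 0.1623]
ee_rot: [0.0, 0.172, 0.985, 0.0]
contact_force: [1.0, -0.7, 0.4]
width: 0.0383
gripper_force: 25.2
```

Emit:
servo_tool --series "0 0 0 0 0 0 0.75; 0 0 0 0 0 0 0.75; 0 0 0 0 0 0 0.75; 0 0 0 0 0 0 0.75; 0 0 0 0 0 0 0.75"

```text
clock: 11.55
position: [0.4768, -0.1771, 0.1623]
ee_rot: [0.0, 0.172, 0.985, 0.0]
contact_force: [-0.6, -0.3, 2.0]
width: 0.0381
gripper_force: 25.2
```

Run:
```python
from g import *
tomove([.4752,-.1775],.1625)
crop("side",290,200,80,75,8,"pics/k.png")
```

```text
11.55 pos [ 0.4768 -0.1771  0.1623] shift [ 0.0014 -0.001  -0.0002] z-axis [ 3.e-04 -0.e+00 -1.e+00] F [-0.61 -0.3   1.96] w 0.0381 25.244046114385128 q [-0.49  0.23  1.75  0.    1.16 -1.72]
```

View pics/k.png

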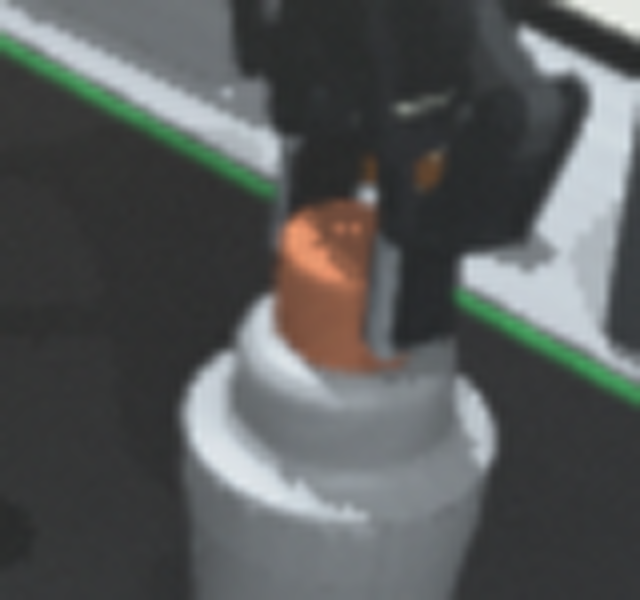

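The fingers hold only the cap, with the tips above its lower edge and the strainer clear. By my count that was my 11th viewed picture, one over the limit of 10, so I'll view no more and check the rest by numbers.

Emit:
servo_tool --series "0 0 -0.003 0 0 0 0.75; 0 0 -0.007 0 0 0 0.75; 0 0 -0.011 0 0 0 0.75; 0 0 -0.016 0 0 0 0.75; 0 0 -0.021 0 0 0 0.75"

```text
clock: 12.1
position: [0.4768, -0.177, 0.1838]
ee_rot: [0.0, 0.172, 0.985, 0.0]
contact_force: [-0.3, 0.4, -1.1]
width: 0.0387
gripper_force: 25.2
```

Emit:
servo_tool --series "0 0 -0.006 0 0 0 0.75; 0 0 -0.015 0 0 0 0.75; 0 0 -0.03 0 0 0 0.75; 0 0 -0.045 0 0 0 0.75; 0 0 -0.06 0 0 0 0.75"

```text
clock: 12.6
position: [0.4767, -0.1771, 0.2445]
ee_rot: [0.0, 0.172, 0.985, -0.0]
contact_force: [1.1, -0.4, -0.5]
width: 0.0384
gripper_force: 25.2
```

Emit:
servo_tool --series "0 0 -0.012 0 0 0 0.75; 0 0 -0.02 0 0 0 0.75; 0 0 -0.024 0 0 0 0.75; 0 0 -0.024 0 0 0 0.75; 0 0 -0.024 0 0 0 0.75"

```text
clock: 13.1
position: [0.4764, -0.1769, 0.2667]
ee_rot: [-0.001, 0.172, 0.985, 0.0]
contact_force: [0.0, -0.2, -0.3]
width: 0.0385
gripper_force: 25.2
```

Run:
```python
from g import *
p,M=tomove([.4752,-.1775])
im=eyes.get_image("side").astype(int); b=cv2.imread("pics/side0.png")[:,:,::-1].astype(int)
def blob(im,u0,u1,v0,v1):
    s=im[v0:v1,u0:u1]; m=((s[...,0]-s[...,2]>45)&(s[...,0]>100)&(s[...,0]-s[...,1]>25)).astype(np.uint8)
    n,l,st,c=cv2.connectedComponentsWithStats(m); return [(st[i][:5]+[u0,v0,0,0,0]).tolist() for i in range(1,n) if st[i][4]>15]
print("copper blobs x y w h area",blob(im,295,375,120,240))
z=p[2]-.1623+.155; print("expected cap",ext("side",*p[:2],z,.02),ext("side",*p[:2],z+.028,.02))
# neck expected: grey, at .165-.178
for q in(.160,.170,.1775): 
    u,v=proj("side",[.4765,-.177,q])[0]; print("neck px",u.round(1),v.round(1),im[int(v),int(u)])
# tin shoulder silhouette row
for r in(262,290): print(r,[int(im[r,u].mean()) for u in range(306,358,2)])
d=np.abs(im-b).max(2)>40; n,l,st,c=cv2.connectedComponentsWithStats(d.astype(np.uint8)); print("changed",[s.tolist() for s in st[1:] if s[4]>40])
```

```text
13.1 pos [ 0.4764 -0.1769  0.2667] shift [ 0.0009 -0.001   0.    ] z-axis [-9.e-04  6.e-04 -1.e+00] F [ 0.05 -0.2  -0.26] w 0.0385 25.172503860667348 q [-0.49  0.16  1.58  0.    1.41 -1.72]
copper blobs x y w h area [[369, 120, 6, 8, 37], [329, 181, 19, 24, 246]]
expected cap [327.52277533 192.77191299 348.16334661 203.32086958] [328.70578311 180.39876759 349.74205033 190.62675106]
neck px 333.4 239.0 [116 122 126]
neck px 333.8 235.1 [187 195 201]
neck px 334.1 232.1 [145 151 156]
262 [55, 52, 54, 56, 95, 100, 105, 132, 177, 219, 213, 205, 148, 140, 139, 138, 138, 135, 134, 134, 126, 107, 68, 54, 53, 54]
290 [59, 57, 57, 56, 58, 90, 99, 105, 109, 112, 115, 115, 117, 115, 115, 114, 110, 100, 61, 53, 54, 55, 53, 54, 53, 52]
changed [[29, 0, 21, 13, 235], [6, 0, 243, 420, 19295], [321, 0, 81, 201, 7580], [0, 5, 20, 10, 145], [29, 14, 25, 40, 389], [0, 18, 11, 14, 117], [10, 18, 12, 12, 100], [18, 34, 14, 6, 44], [88, 155, 11, 7, 43], [221, 193, 30, 33, 659], [313, 228, 39, 37, 512], [50, 236, 13, 11, 52], [20, 294, 73, 25, 197], [0, 308, 104, 112, 6165], [24, 323, 62, 21, 353], [362, 330, 43, 36, 661], [374, 356, 94, 64, 2698], [142, 407, 12, 13, 80], [339, 417, 25, 3, 49]]
```

The copper blob (u 329–348, v 181–205) matches the expected raised cap. The bare neck shows at (334,235) on the seated strainer, so I'm handing in.

```bash
python3 -c "
from rig import manip
print(manip.sign_off())"
```

```text
the job is handed in; nothing more can be done
None
```

I handed the job in at 13 s with the strainer seated fully in the tin and the cap held upright about 8 cm above it; I viewed 11 pictures against the limit of 10, so the final state was checked by numbers only.

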